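# Turn the whetstone over in its holder

## Robot

A 6-joint arm with a two-finger parallel gripper is mounted at the origin on a cart in front of the work surface, level with it; the furniture and walls round the work are solid. World frame = base frame: x ahead of the robot, y to its left, z up, the work surface at z = 0. Lengths are in mm, angles in degrees, forces in N, time in s.
With the tool pointing down it reaches from about 325 to 875 mm from the base axis. Payload 4.4 kg.
Tool frame: the origin (TCP) lies on the centre line of the jaws, within the pads' length; the fingertips stand 25 mm ahead of it and the grasp point (between the pads) lies 6 mm ahead of it; z points along the fingers, y is the line along which they close (so a half turn about z gives the same grasp; the last joint's range is limited). The gripper opens to 85 mm and grips with 20 to 120 N. Pads are 22 mm wide; open, the fingers measure 114 mm over their backs; the gripper's body (76 mm by 85 mm) begins 54 mm behind the grasp point. The pads swing forward as they close: fully open they stand 13 mm farther back than shut.
Start: joints at [-77.321, 11.837, 88.321, -0, 79.842, -8.623], TCP at [208.881, -535.72, 256.282] pointing down, gripper open.
Joint ranges: [-156.59, 156.59], [-49.26, 127.26], [12.9, 141.05], [-63.56, 243.56], [4.71, 150.69], [-161.64, 161.64]. Speed limits (degrees/s): [159.86, 159.86, 180, 180, 180, 180].

## Interface

Orientations are given as [roll, pitch, yaw] about the fixed x, y, z axes, in that order (R = Rz(yaw) Ry(pitch) Rx(roll)).
In Python, from cell import robot, vision gives the robot as it stands.
- The arm moves only by the tool jog_arm, never from a script. Its argument "deltas" is a list of rows, each an object with "fingers": the opening, from -1 (shut) to 1 (fully open); "travel": the shift along the tool's x, y, z in mm, a list of three; "dr": the turn, a rotation vector about the tool's x, y, z in rad, a list of three. In form: [{"fingers": fingers, "travel": [x, y, z], "dr": [ax, ay, az]}, ...]. A call has 1 to 5 rows; each row shifts and turns the commanded pose from where the row before left it, along the tool's axes as they then stand; what a row does not reach is not made up. A row lasts 1/8 s, in which the tool goes at most 62.5 mm and 10.7 degrees, less where a joint would pass 70% of its speed; a pose out of reach is approached as far as the arm can. A call is refused whole if a number of a shift passes 62.5 or a number of a turn 0.188, either way. A call with a gripper value outside its range is refused whole. The fingers move at their own pace and stop on an object; the grip force is fixed at half the most. Time passes only in rows, so rows that do not move let the fingers close. It gives the time, the measured TCP pose, the force, the opening and the grip force at its end, in the units of the state.
- robot.get_obs(): the state, without advancing time (a new reading comes with each control period).
- vision.camera(name): name is "side" or "top"; returns a dict with "frame" (384x512x3 uint8, blue, green, red), "fx", "fy", "cx", "cy" (pixels), "k1" (the pictures are not rectified: a ray, as slopes to the right and down, at radius r is drawn at 1 + k1 r^2 times it, then the intrinsics apply), "R" (3x3) and "t" (3): a world point X has camera coordinates R X + t. Camera axes: x right, y down, z forward; pixel columns grow to the right and rows downward; lengths in mm; the calibration is good to about 2 mm. A picture is of the moment at which its call begins. There is no depth.
- robot.job_done(): hands the job in; it is judged then, once.
The state is a dict: "time": time; "qpos": joint angles; "qd": joint speeds; "tau": joint torques, N m; "tool_pos": TCP position; "tool_rot": TCP orientation; "ft_force": force on the tool from outside, world axes, zero at the start; "torque": the same for the moment, N m; "finger_gap": finger opening in mm; "finger_force": force on a finger pad.
Only numpy, scipy, OpenCV 4.12 (cv2) and the standard library are available. Lean on these libraries where they do the work, as an engineer would, in place of code of your own. Each camera call takes 0.05 s, during which the arm holds its last target. There are 200 camera calls.

## Task

The whetstone sits in its holder with the grooved face up. Turn it over: lift it out, stand it upright on one end on the bare worktop and let go so that you can take it again from the other side, then seat it back fully in the holder with the smooth face up and let go. The stone is brittle, so set it down gently, never let it drop or topple, and leave everything else on the worktop where it is.

Things in the scene. Friction and masses are not known exactly. Their poses are not given: they have to be found in the camera images.
- stone: whetstone, a plain grey slab 150 mm long (its y), 56 mm wide (x), 22 mm thick (z), 0.3 to 0.55 kg; origin in its middle. +z face: cut by 7 crosswise grooves into 8 ribs, up at the start; -z face: smooth. Best pinched across its 56 mm width, fingers leaning about 45 deg along its length towards one end: leaning them over to the other side turns that end up. It stands alone on a flat end
- holder: stone holder, fixed, 180 mm long (its y), 76 wide (x); origin under its middle on the worktop, z up. Bamboo bar 40 wide, top 24 mm up, between two black rubber end cups with 3 mm play round the stone; cup floors 24, walls 34 mm above the worktop, side walls 60 to 86 mm from the middle; between them the stone's sides are free. Right of it, between x = 0.38 (edge) and 0.48, the worktop is bare
- seat (a point): the middle of the holder's seat, 24 mm above the worktop: the seated stone's middle lies 11 mm above it; same axes as the holder. Keep the arm clear of the red air fryer (x over 0.53 for y from -0.13 to 0.16, 0.32 m high) and of the wall cabinet (x over 0.67, underside 0.41 m up)
- spice_jar: spice jar with red cap, 47 x 47 x 97 mm, behind the holder; origin under its middle; to be left alone
- scissors: kitchen scissors with yellow handles lying flat, 206 x 84 x 11 mm, left of the holder; origin under their middle; to be left alone
- tomato: a tomato, 77 x 76 x 72 mm, to the right of the bare area; origin under its middle; to be left alone

How it is judged:
By the outcome, as a careful person would: the job done as asked, in the order asked, and still so for the second after the job is handed in, with the robot touching nothing.
It also fails if it takes over 70 s, if anything falls off the work surface, if the arm or the gripper's body presses on something with over 40 N, if the wrist force passes 120 N, or if a joint passes its speed limit or range.

## Working session

There is one attempt and no reset: what is moved stays moved. The work goes in short steps, Python scripts to look and compute and a tool call to move; the robot and the scene stay as the last step left them, time stands still between calls to the robot, and variables do not carry over. Pictures are saved under pics/ and viewed, at most 11 in all, crops included, and the job is handed in when it is done.

Besides the shell and the picture viewer there is one more tool, called after ">>>" by a JSON object that holds its "method" and its "body", one argument or row to a line. jog_arm: Moves the arm, as the interface text tells. Its arguments: {"type":"object","properties":{"deltas":{"type":"array"}},"required":["deltas"]}

```bash
ls; mkdir -p pics; python3 - <<'E'
from cell import robot, vision
import cv2
o=robot.get_obs(); print(o)
for n in("top","side"):
    c=vision.camera(n); cv2.imwrite(f"pics/{n}0.png",c["frame"])
    print(n,{k:v for k,v in c.items() if k!="frame"})
E
```

```text
pics
{'time': 0.0, 'qpos': array([-7.73215133e+01,  1.18844777e+01,  8.84053792e+01,  1.23704329e-04,
        7.98410790e+01, -8.62360088e+00]), 'qd': array([-0.06670096, -0.01918077, -0.0037918 ,  0.03959295,  0.07800587,
        0.03260286]), 'tau': array([-1.53309566e-04, -3.83036077e+01, -2.91595495e+01, -3.34906472e-04,
        1.04908337e-02, -1.65220985e-05]), 'tool_pos': array([ 208.71797243, -535.02935543,  255.1186241 ]), 'tool_rot': array([-1.79870563e+02, -1.97531985e-02,  2.13020434e+01]), 'ft_force': array([ 0.46272692, -0.90448387,  0.08818352]), 'torque': array([ 0.0212602 ,  0.00963117, -0.05893454]), 'finger_force': 0.0, 'finger_gap': 85.81378381370742}
top {'fx': 383.539072492054, 'fy': 383.539072492054, 'cx': 248.33665736870935, 'cy': 190.23516427813286, 'k1': -0.009700001484137322, 'R': array([[-0.00848167, -0.99929035,  0.03669944],
       [-0.98719437,  0.00252121, -0.15950207],
       [ 0.15929635, -0.03758232, -0.9865152 ]]), 't': array([ 166.03744594,  564.72549251, 1044.08379986])}
side {'fx': 430.74986898157755, 'fy': 430.74986898157755, 'cx': 256.7826776877115, 'cy': 190.67960962536642, 'k1': 0.020918553734522942, 'R': array([[-0.99854135,  0.05048022, -0.01915531],
       [ 0.05128405,  0.77580289, -0.62888777],
       [-0.01688565, -0.6289528 , -0.77726009]]), 't': array([ 572.33261886, -138.29070878, 1787.82154378])}
```

View pics/top0.png

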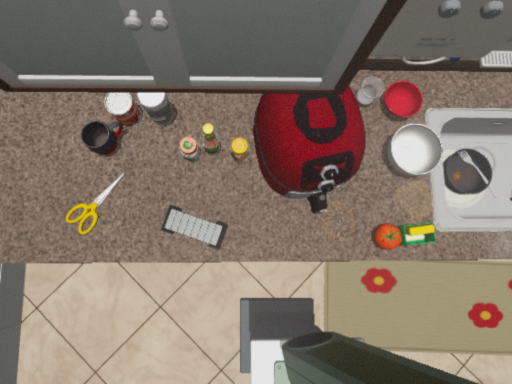

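View pics/side0.png

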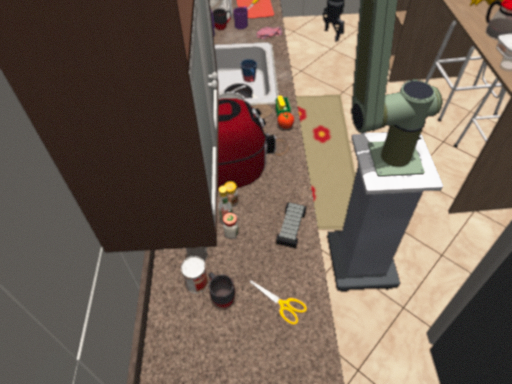

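The top view shows the holder with its grooved stone centred at about (195,227), long axis tilted slightly. The tomato is at (388,236), the scissors at (95,205), the jar near (188,147), and the bare worktop spans about u 235–370, v 200–255. The side view shows the same holder at (292,224).

```bash
cat > h.py <<'E'
import numpy as np, cv2
from cell import robot, vision
from scipy.spatial.transform import Rotation as Rn
def ray(c,uv):
    d=np.array([(uv[0]-c["cx"])/c["fx"],(uv[1]-c["cy"])/c["fy"]])
    p=d.copy()
    for _ in range(20): p=d/(1+c["k1"]*(p@p))
    return -c["R"].T@c["t"], c["R"].T@np.r_[p,1]
def plane(c,uv,z):
    o,d=ray(c,uv); return o+d*(z-o[2])/d[2]
def proj(c,X):
    q=c["R"]@np.asarray(X,float)+c["t"]; p=q[:2]/q[2]; p=p*(1+c["k1"]*(p@p))
    return np.array([c["fx"]*p[0]+c["cx"],c["fy"]*p[1]+c["cy"]])
def rects(c,mask,z,amin=30):
    for k in cv2.findContours(mask,cv2.RETR_EXTERNAL,cv2.CHAIN_APPROX_NONE)[0]:
        if cv2.contourArea(k)<amin: continue
        P=np.array([plane(c,q[0],z)[:2] for q in k],np.float32)
        (x,y),(w,h),a=cv2.minAreaRect(P)
        print("uv",k[:,0].mean(0).round(1),"xy",round(x,1),round(y,1),"size",round(w,1),round(h,1),"ang",round(a,1))
def save(name,c,u0,u1,v0,v1,s):
    cv2.imwrite(name,cv2.resize(c["frame"][v0:v1,u0:u1],None,fx=s,fy=s,interpolation=cv2.INTER_CUBIC))
E
python3 - <<'E'
from h import *
c=vision.camera("top"); s=vision.camera("side")
a=cv2.resize(c["frame"][195:260,150:240],None,fx=6,fy=6,interpolation=cv2.INTER_CUBIC)
b=cv2.resize(s["frame"][195:250,265:315],None,fx=5,fy=5,interpolation=cv2.INTER_CUBIC)
out=np.zeros((400,800,3),np.uint8); out[:390,:540]=a; out[:275,545:795]=b; cv2.imwrite("pics/z1.png",out)
for n,k,box,z in(("top",c,(150,240,195,260),46),("side",s,(265,315,195,250),46)):
    f=k["frame"].astype(int); g=f.max(2); sat=f.max(2)-f.min(2)
    m=((g>110)&(sat<25)).astype(np.uint8); r=np.zeros_like(m); r[box[2]:box[3],box[0]:box[1]]=m[box[2]:box[3],box[0]:box[1]]
    r=cv2.morphologyEx(r,cv2.MORPH_CLOSE,np.ones((3,3),np.uint8))
    print(n,"stone"); rects(k,r,46)
    m=((g<60)).astype(np.uint8); r=np.zeros_like(m); r[box[2]:box[3],box[0]:box[1]]=m[box[2]:box[3],box[0]:box[1]]
    print("dark"); rects(k,r,34)
for uv in((388,236),(320,205),(188,150),(240,150),(85,215)): print(uv,plane(c,uv,30).round(0))
for y in(0,-100,-200,150): print([proj(c,(x,y,0)).round(0).tolist() for x in(380,480)])
E
```

```text
top stone
uv [193.2 226.6] xy 463.9 316.8 size 151.1 61.0 ang 70.6
dark
side stone
uv [291.6 220.1] xy 462.3 319.4 size 153.2 60.6 ang 70.6
dark
uv [286.8 242. ] xy 490.9 403.4 size 33.8 69.2 ang 78.5
(388, 236) [ 434. -235.   30.]
(320, 205) [524. -43.  30.]
(188, 150) [686. 336.  30.]
(240, 150) [686. 186.  30.]
(85, 215) [499. 620.  30.]
[[305.0, 256.0], [304.0, 221.0]]
[[339.0, 256.0], [338.0, 221.0]]
[[373.0, 255.0], [371.0, 221.0]]
[[253.0, 257.0], [252.0, 222.0]]
```

View pics/z1.png

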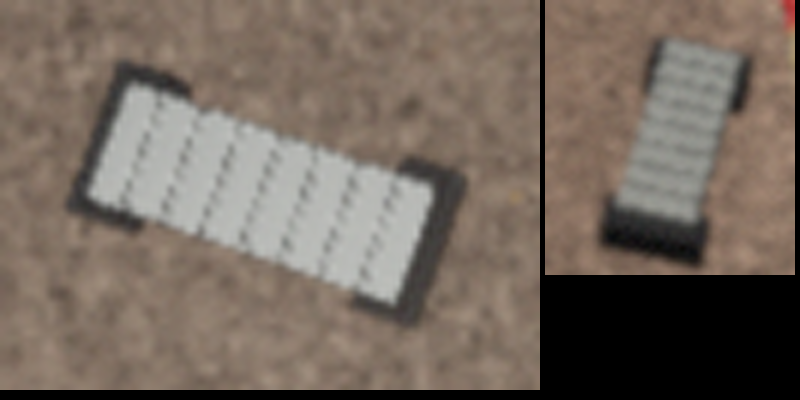

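```bash
cat >> h.py <<'E'
def tool(az,lean,twist=0):
    """tool x at azimuth az when pointing down, then leaned by lean deg about tool y (tool z towards azimuth az)"""
    return Rn.from_euler('z',az,degrees=True)*Rn.from_euler('x',180,degrees=True)*Rn.from_euler('y',lean,degrees=True)
def now(o=None):
    o=o or robot.get_obs(); return np.array(o["tool_pos"]),Rn.from_euler('xyz',o["tool_rot"],degrees=True)
def plan(p,R,targets,step=58,ang=10):
    """targets: (TCP pos, Rotation, nmin, fingers); prints rows"""
    for tp,tR,nm,fg in targets:
        tp=np.asarray(tp,float); rv=(R.inv()*tR).as_rotvec()
        n=max(nm,int(np.ceil(max(np.linalg.norm(tp-p)/step,np.degrees(np.linalg.norm(rv))/ang))))
        print("# ->",tp.round(1),"rows",n)
        for i in range(n):
            k=n-i; tr=(R.inv().apply((tp-p)/k)).round(1); d=((R.inv()*tR).as_rotvec()/k).round(4)
            print('{"fingers":%g,"travel":%s,"dr":%s},'%(fg,tr.tolist(),d.tolist()))
            p=p+R.apply(tr); R=R*Rn.from_rotvec(d)
    return p,R
E
python3 - <<'E'
from h import *
p,R=now(); D=tool
G=np.array([463,318,35]); RL=D(70.6,45); 
plan(p,R,[([350,-280,260],D(40,0),5,1),([400,0,260],D(60,0),5,1),([425,220,230],D(70.6,0),4,1),(G-110*RL.apply([0,0,1]),RL,5,1)])
E
```

```text
# -> [ 350. -280.  260.] rows 6
{"fingers":1,"travel":[37.4, -31.1, -0.7],"dr":[-0.0002, -0.0001, -0.0544]},
{"fingers":1,"travel":[39.0, -29.0, -0.7],"dr":[-0.0003, -0.0001, -0.0544]},
{"fingers":1,"travel":[40.5, -26.8, -0.7],"dr":[-0.0002, -0.0001, -0.0544]},
{"fingers":1,"travel":[42.0, -24.6, -0.7],"dr":[-0.0003, -0.0, -0.0544]},
{"fingers":1,"travel":[43.2, -22.3, -0.7],"dr":[-0.0002, -0.0001, -0.0544]},
{"fingers":1,"travel":[44.4, -19.9, -0.8],"dr":[-0.0003, -0.0, -0.0543]},
# -> [400.   0. 260.] rows 5
{"fingers":1,"travel":[43.7, -36.5, 0.0],"dr":[0.0, -0.0, -0.0698]},
{"fingers":1,"travel":[46.1, -33.3, 0.0],"dr":[0.0, -0.0, -0.0698]},
{"fingers":1,"travel":[48.3, -30.1, 0.0],"dr":[0.0, -0.0, -0.0698]},
{"fingers":1,"travel":[50.3, -26.6, 0.0],"dr":[0.0, -0.0, -0.0698]},
{"fingers":1,"travel":[51.9, -23.0, 0.0],"dr":[0.0, -0.0, -0.0699]},
# -> [425. 220. 230.] rows 4
{"fingers":1,"travel":[50.8, -22.1, 7.5],"dr":[0.0, -0.0, -0.0463]},
{"fingers":1,"travel":[51.7, -19.7, 7.5],"dr":[0.0, -0.0, -0.0462]},
{"fingers":1,"travel":[52.6, -17.3, 7.5],"dr":[0.0, -0.0, -0.0463]},
{"fingers":1,"travel":[53.3, -14.9, 7.5],"dr":[0.0, -0.0, -0.0462]},
# -> [437.2 244.6 112.8] rows 5
{"fingers":1,"travel":[5.5, 0.7, 23.4],"dr":[0.0, 0.1571, 0.0]},
{"fingers":1,"travel":[1.7, 0.6, 24.0],"dr":[0.0, 0.1571, 0.0]},
{"fingers":1,"travel":[-2.1, 0.7, 24.0],"dr":[0.0, 0.1571, 0.0]},
{"fingers":1,"travel":[-5.8, 0.6, 23.4],"dr":[0.0, 0.157, 0.0]},
{"fingers":1,"travel":[-9.3, 0.7, 22.2],"dr":[0.0, 0.1571, 0.0]},
```

>>> {"method": "jog_arm", "body": {
  "deltas": [
    {"fingers": 1,"travel": [37,-31,-0.7],"dr": [0,0,-0.054]},
    {"fingers": 1,"travel": [39,-29,-0.7],"dr": [0,0,-0.054]},
    {"fingers": 1,"travel": [41,-27,-0.7],"dr": [0,0,-0.054]},
    {"fingers": 1,"travel": [42,-25,-0.7],"dr": [0,0,-0.054]},
    {"fingers": 1,"travel": [43,-22,-0.7],"dr": [0,0,-0.054]}
  ]
}}

```text
time: 0.82
tool_pos: [327.0, -321.4, 259.7]
tool_rot: [-180.0, -0.0, 36.9]
ft_force: [0.3, 0.1, -1.2]
finger_gap: 85.5
finger_force: 0.0
```

>>> {"method": "jog_arm", "body": {
  "deltas": [
    {"fingers": 1,"travel": [44,-20,-0.8],"dr": [0,0,-0.054]},
    {"fingers": 1,"travel": [44,-36,0],"dr": [0,0,-0.07]},
    {"fingers": 1,"travel": [46,-33,0],"dr": [0,0,-0.07]},
    {"fingers": 1,"travel": [48,-30,0],"dr": [0,0,-0.07]},
    {"fingers": 1,"travel": [50,-27,0],"dr": [0,0,-0.07]}
  ]
}}

```text
time: 1.45
tool_pos: [390.3, -55.6, 260.7]
tool_rot: [180.0, -0.0, 56.0]
ft_force: [0.6, 0.2, -0.0]
finger_gap: 85.2
finger_force: 0.0
```

>>> {"method": "jog_arm", "body": {
  "deltas": [
    {"fingers": 1,"travel": [52,-23,0],"dr": [0,0,-0.07]},
    {"fingers": 1,"travel": [51,-22,7.5],"dr": [0,0,-0.046]},
    {"fingers": 1,"travel": [52,-20,7.5],"dr": [0,0,-0.046]},
    {"fingers": 1,"travel": [53,-17,7.5],"dr": [0,0,-0.046]},
    {"fingers": 1,"travel": [53,-15,7.5],"dr": [0,0,-0.046]}
  ]
}}

```text
time: 2.08
tool_pos: [426.0, 221.0, 230.4]
tool_rot: [180.0, -0.0, 70.6]
ft_force: [1.1, -0.1, 1.0]
finger_gap: 85.8
finger_force: 0.0
```

```bash
python3 - <<'E'
from h import *
o=robot.get_obs(); print(o["time"],o["qpos"].round(1)); p,R=now(o); print(p.round(1),o["tool_rot"].round(1))
G=np.array([463,318,35]); RL=tool(70.6,45)
plan(p,R,[(G-110*RL.apply([0,0,1]),RL,5,1)])
E
```

```text
2.075 [ 17.1   1.5 103.   -0.   75.5  36.5]
[426.  221.  230.4] [180.   -0.   70.6]
# -> [437.2 244.6 112.8] rows 5
{"fingers":1,"travel":[5.2, 0.5, 23.5],"dr":[0.0002, 0.1571, -0.0]},
{"fingers":1,"travel":[1.4, 0.5, 24.1],"dr":[0.0002, 0.157, -0.0001]},
{"fingers":1,"travel":[-2.3, 0.5, 24.0],"dr":[0.0001, 0.1571, -0.0]},
{"fingers":1,"travel":[-6.1, 0.6, 23.3],"dr":[0.0002, 0.157, -0.0001]},
{"fingers":1,"travel":[-9.6, 0.5, 22.1],"dr":[0.0001, 0.1571, -0.0]},
```

>>> {"method": "jog_arm", "body": {
  "deltas": [
    {"fingers": 1,"travel": [5,0.5,23.5],"dr": [0,0.157,0]},
    {"fingers": 1,"travel": [1.5,0.5,24],"dr": [0,0.157,0]},
    {"fingers": 1,"travel": [-2.5,0.5,24],"dr": [0,0.157,0]},
    {"fingers": 1,"travel": [-6,0.5,23.5],"dr": [0,0.157,0]},
    {"fingers": 1,"travel": [-9.5,0.5,22],"dr": [0,0.157,0]}
  ]
}}

```text
time: 2.7
tool_pos: [436.2, 242.4, 115.8]
tool_rot: [-179.9, -43.9, 70.6]
ft_force: [-0.8, 0.3, -0.4]
finger_gap: 85.4
finger_force: 0.0
```

```bash
python3 - <<'E'
from h import *
o=robot.get_obs(); print(o["time"],o["qpos"].round(1)); p,R=now(o); print(p.round(1),o["tool_rot"].round(1))
c=vision.camera("top"); s=vision.camera("side")
a=cv2.resize(c["frame"][185:265,140:250],None,fx=4,fy=4,interpolation=cv2.INTER_CUBIC)
b=cv2.resize(s["frame"][170:260,250:330],None,fx=4,fy=4,interpolation=cv2.INTER_CUBIC)
out=np.zeros((360,780,3),np.uint8); out[:320,:440]=a; out[:360,450:770]=b; cv2.imwrite("pics/z2.png",out)
G=np.array([463,318,35]); RL=tool(70.6,45)
plan(p,R,[(G-6*RL.apply([0,0,1]),RL,4,1)])
E
```

```text
2.7 [ -5.4   7.6 125.2  58.3  52.3 -25.6]
[436.2 242.4 115.8] [-179.9  -43.9   70.6]
# -> [461.6 314.   39.2] rows 4
{"fingers":1,"travel":[0.4, 0.1, 27.0],"dr":[-0.0004, 0.0047, -0.0001]},
{"fingers":1,"travel":[0.3, 0.1, 27.0],"dr":[-0.0003, 0.0047, -0.0001]},
{"fingers":1,"travel":[0.1, 0.0, 26.9],"dr":[-0.0004, 0.0047, -0.0001]},
{"fingers":1,"travel":[0.0, 0.1, 27.0],"dr":[-0.0003, 0.0048, -0.0002]},
```

View pics/z2.png

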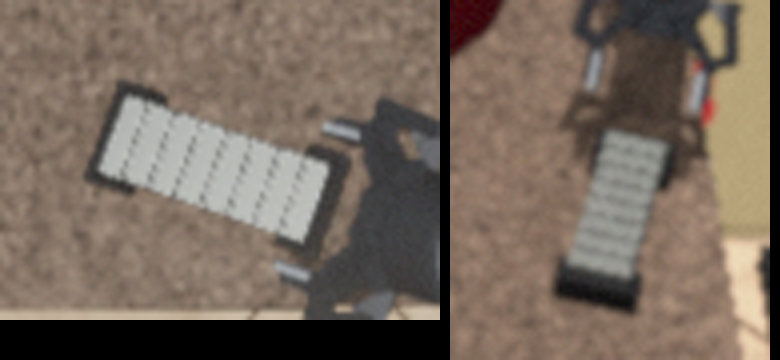

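The fingers are leaned and straddle the stone's line, with the fingertips at about (340,130) and (292,270) in the left crop and nothing in the way. I'm advancing along tool z.

>>> {"method": "jog_arm", "body": {
  "deltas": [
    {"fingers": 1,"travel": [0,0,30],"dr": [0,0,0]},
    {"fingers": 1,"travel": [0,0,30],"dr": [0,0,0]},
    {"fingers": 1,"travel": [0,0,24],"dr": [0,0,0]},
    {"fingers": 1,"travel": [0,0,15],"dr": [0,0,0]},
    {"fingers": 1,"travel": [0,0,5],"dr": [0,0,0]}
  ]
}}

```text
time: 3.42
tool_pos: [459.9, 311.4, 41.1]
tool_rot: [-179.8, -43.7, 70.6]
ft_force: [0.4, -0.1, -0.7]
finger_gap: 85.4
finger_force: 0.0
```

>>> {"method": "jog_arm", "body": {
  "deltas": [
    {"fingers": 1,"travel": [0,0,0],"dr": [0,0,0]}
  ]
}}

```text
time: 3.55
tool_pos: [459.8, 310.7, 41.2]
tool_rot: [-179.8, -43.7, 70.6]
ft_force: [-0.0, -1.2, -0.2]
finger_gap: 85.3
finger_force: 0.0
```

```bash
python3 - <<'E'
from h import *
o=robot.get_obs(); print(o["time"],o["qpos"].round(1)); p,R=now(o); print(p.round(1),o["tool_rot"].round(1),o["ft_force"].round(1))
c=vision.camera("top"); s=vision.camera("side")
a=cv2.resize(c["frame"][185:265,140:250],None,fx=4,fy=4,interpolation=cv2.INTER_CUBIC)
b=cv2.resize(s["frame"][170:260,250:330],None,fx=4,fy=4,interpolation=cv2.INTER_CUBIC)
out=np.zeros((360,780,3),np.uint8); out[:320,:440]=a; out[:360,450:770]=b; cv2.imwrite("pics/z3.png",out)
E
```

```text
3.55 [  5.   22.1 120.1  70.7  41.9 -32.9]
[459.8 310.7  41.2] [-179.8  -43.7   70.6] [-0.  -1.2 -0.2]
```

View pics/z3.png

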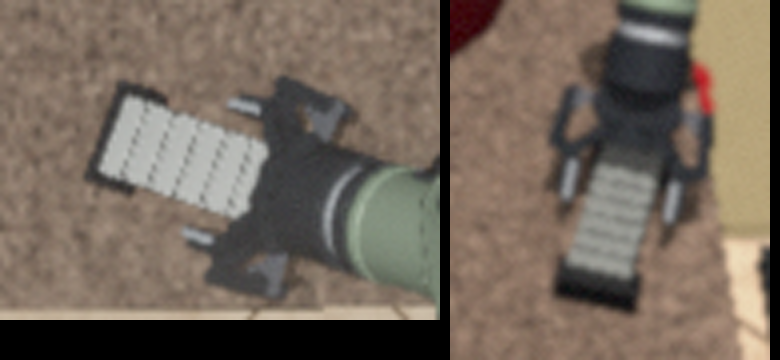

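The fingers straddle the stone evenly, with fingertips at about (245,105) and (197,237) in the crop, and lie clear of the cups. I'm advancing 3 mm and closing.

>>> {"method": "jog_arm", "body": {
  "deltas": [
    {"fingers": 0.4,"travel": [0,0,3],"dr": [0,0,0]},
    {"fingers": 0.4,"travel": [0,0,0],"dr": [0,0,0]},
    {"fingers": 0.4,"travel": [0,0,0],"dr": [0,0,0]}
  ]
}}

```text
time: 4.03
tool_pos: [460.2, 312.3, 38.6]
tool_rot: [-179.7, -43.7, 70.5]
ft_force: [-0.6, 0.8, 0.6]
finger_gap: 60.2
finger_force: 0.0
```

>>> {"method": "jog_arm", "body": {
  "deltas": [
    {"fingers": -1,"travel": [0,0,0],"dr": [0,0,0]},
    {"fingers": -1,"travel": [0,0,0],"dr": [0,0,0]},
    {"fingers": -1,"travel": [0,0,0],"dr": [0,0,0]}
  ]
}}

```text
time: 4.4
tool_pos: [460.4, 312.4, 38.8]
tool_rot: [-179.7, -43.7, 70.5]
ft_force: [-1.6, -3.1, 4.1]
finger_gap: 55.7
finger_force: 64.1
```

>>> {"method": "jog_arm", "body": {
  "deltas": [
    {"fingers": -1,"travel": [0,0,0],"dr": [0,0,0]},
    {"fingers": -1,"travel": [0,0,0],"dr": [0,0,0]}
  ]
}}

```text
time: 4.65
tool_pos: [460.4, 312.4, 38.8]
tool_rot: [-179.7, -43.7, 70.5]
ft_force: [-1.4, -3.1, 5.4]
finger_gap: 55.0
finger_force: 64.3
```

```bash
python3 - <<'E'
from h import *
p,R=now(); C0=np.array([463,318,35]); off=R.inv().apply(C0-p); print("off",off.round(2))
Rp=Rn.from_euler('z',19.5,degrees=True)*Rn.from_rotvec(np.radians(90)*R.apply([0,1,0])*-1)*R
print(Rp.as_euler('xyz',degrees=True).round(1), "stone e->",(Rp*R.inv()).apply([.332,.943,0]).round(3))
T=lambda C,Rr:np.asarray(C,float)-Rr.apply(off)
plan(p,R,[(p+[0,0,15],R,3,-1),(p+[0,0,70],R,3,-1)])
q=p+[0,0,70]; Cm=C0+[0,0,70]
plan(q,R,[(T((447,200,160),Rn.from_rotvec(0.5*(Rp*R.inv()).as_rotvec())*R),Rn.from_rotvec(0.5*(Rp*R.inv()).as_rotvec())*R,6,-1),(T((432,90,120),Rp),Rp,6,-1)])
E
```

```text
off [1.82 0.56 7.  ]
[-179.7   46.3   90.4] stone e-> [-0.002 -0.    -1.   ]
# -> [460.4 312.4  53.8] rows 3
{"fingers":-1,"travel":[3.5, -0.0, -3.6],"dr":[0.0, 0.0, 0.0]},
{"fingers":-1,"travel":[3.4, -0.0, -3.6],"dr":[0.0, 0.0, 0.0]},
{"fingers":-1,"travel":[3.5, -0.0, -3.6],"dr":[0.0, 0.0, 0.0]},
# -> [460.4 312.4 108.8] rows 3
{"fingers":-1,"travel":[12.7, -0.1, -13.3],"dr":[0.0, 0.0, 0.0]},
{"fingers":-1,"travel":[12.6, -0.1, -13.3],"dr":[0.0, 0.0, 0.0]},
{"fingers":-1,"travel":[12.7, -0.0, -13.2],"dr":[0.0, 0.0, 0.0]},
# -> [445.7 198.5 167. ] rows 6
{"fingers":-1,"travel":[-6.8, 3.9, -20.0],"dr":[-0.0007, -0.1296, -0.0315]},
{"fingers":-1,"travel":[-9.5, 3.7, -18.9],"dr":[-0.0007, -0.1296, -0.0315]},
{"fingers":-1,"travel":[-11.9, 3.4, -17.5],"dr":[-0.0007, -0.1296, -0.0315]},
{"fingers":-1,"travel":[-14.2, 2.9, -15.8],"dr":[-0.0007, -0.1296, -0.0314]},
{"fingers":-1,"travel":[-16.2, 2.5, -13.8],"dr":[-0.0007, -0.1296, -0.0315]},
{"fingers":-1,"travel":[-17.9, 2.0, -11.6],"dr":[-0.0008, -0.1297, -0.0314]},
# -> [431.4  93.8 126.2] rows 6
{"fingers":-1,"travel":[-17.5, 0.1, 7.2],"dr":[-0.0007, -0.1296, -0.0315]},
{"fingers":-1,"travel":[-16.4, -0.4, 9.4],"dr":[-0.0007, -0.1296, -0.0315]},
{"fingers":-1,"travel":[-15.0, -1.0, 11.5],"dr":[-0.0007, -0.1296, -0.0315]},
{"fingers":-1,"travel":[-13.3, -1.4, 13.3],"dr":[-0.0007, -0.1296, -0.0314]},
{"fingers":-1,"travel":[-11.4, -1.8, 14.9],"dr":[-0.0007, -0.1296, -0.0315]},
{"fingers":-1,"travel":[-9.4, -2.1, 16.3],"dr":[-0.0008, -0.1296, -0.0314]},
```

>>> {"method": "jog_arm", "body": {
  "deltas": [
    {"fingers": -1,"travel": [3.5,0,-3.6],"dr": [0,0,0]},
    {"fingers": -1,"travel": [3.5,0,-3.6],"dr": [0,0,0]},
    {"fingers": -1,"travel": [3.5,0,-3.6],"dr": [0,0,0]},
    {"fingers": -1,"travel": [6.9,0,-7.2],"dr": [0,0,0]},
    {"fingers": -1,"travel": [10.3,0,-10.9],"dr": [0,0,0]}
  ]
}}

```text
time: 5.28
tool_pos: [459.8, 312.5, 78.9]
tool_rot: [-179.6, -43.6, 70.5]
ft_force: [0.1, 0.3, -2.7]
finger_gap: 55.2
finger_force: 63.8
```

>>> {"method": "jog_arm", "body": {
  "deltas": [
    {"fingers": -1,"travel": [12.7,0,-13.3],"dr": [0,0,0]},
    {"fingers": -1,"travel": [8.1,0,-8.6],"dr": [0,0,0]},
    {"fingers": -1,"travel": [-6.8,3.9,-20],"dr": [-0.0007,-0.1296,-0.0315]},
    {"fingers": -1,"travel": [-9.5,3.7,-18.9],"dr": [-0.0007,-0.1296,-0.0315]},
    {"fingers": -1,"travel": [-11.9,3.4,-17.5],"dr": [-0.0007,-0.1296,-0.0315]}
  ]
}}

```text
time: 5.9
tool_pos: [452.5, 254.5, 138.7]
tool_rot: [177.0, -21.0, 76.2]
ft_force: [-0.7, 0.7, -4.1]
finger_gap: 55.1
finger_force: 64.0
```

>>> {"method": "jog_arm", "body": {
  "deltas": [
    {"fingers": -1,"travel": [-14.2,2.9,-15.8],"dr": [-0.0007,-0.1296,-0.0315]},
    {"fingers": -1,"travel": [-16.2,2.5,-13.8],"dr": [-0.0007,-0.1296,-0.0315]},
    {"fingers": -1,"travel": [-17.9,2,-11.6],"dr": [-0.0007,-0.1296,-0.0315]}
  ]
}}

```text
time: 6.28
tool_pos: [445.2, 197.9, 168.0]
tool_rot: [176.2, 1.5, 80.3]
ft_force: [0.3, -0.4, -4.0]
finger_gap: 55.6
finger_force: 64.0
```

```bash
python3 - <<'E'
from h import *
o=robot.get_obs(); print(o["time"],o["qpos"].round(1)); p,R=now(o); print(p.round(1),o["tool_rot"].round(1),o["ft_force"].round(1),o["torque"].round(2))
off=[1.82,.56,7]; Rp=Rn.from_euler('xyz',[-179.7,46.3,90.4],degrees=True)
plan(p,R,[(np.array([432,90,120])-Rp.apply(off),Rp,6,-1)],ang=9)
E
```

```text
6.275 [ 15.6   5.3 107.1  -3.3  64.8  26.6]
[445.2 197.9 168. ] [176.2   1.5  80.3] [ 0.3 -0.4 -4. ] [ 0.12  0.09 -0.02]
# -> [431.5  93.8 126.2] rows 6
{"fingers":-1,"travel":[-17.3, 0.2, 7.5],"dr":[-0.0009, -0.1289, -0.0314]},
{"fingers":-1,"travel":[-16.2, -0.4, 9.6],"dr":[-0.0009, -0.1289, -0.0314]},
{"fingers":-1,"travel":[-14.8, -0.9, 11.6],"dr":[-0.0008, -0.1289, -0.0315]},
{"fingers":-1,"travel":[-13.1, -1.3, 13.4],"dr":[-0.0009, -0.129, -0.0314]},
{"fingers":-1,"travel":[-11.3, -1.7, 15.0],"dr":[-0.0008, -0.1289, -0.0315]},
{"fingers":-1,"travel":[-9.2, -2.1, 16.4],"dr":[-0.0009, -0.129, -0.0314]},
```

>>> {"method": "jog_arm", "body": {
  "deltas": [
    {"fingers": -1,"travel": [-17.3,0.2,7.5],"dr": [-0.0009,-0.129,-0.0314]},
    {"fingers": -1,"travel": [-16.2,-0.4,9.6],"dr": [-0.0009,-0.129,-0.0314]},
    {"fingers": -1,"travel": [-14.8,-0.9,11.6],"dr": [-0.0009,-0.129,-0.0314]},
    {"fingers": -1,"travel": [-13.1,-1.3,13.4],"dr": [-0.0009,-0.129,-0.0314]},
    {"fingers": -1,"travel": [-11.3,-1.7,15],"dr": [-0.0009,-0.129,-0.0314]}
  ]
}}

```text
time: 6.9
tool_pos: [434.4, 112.1, 132.0]
tool_rot: [178.6, 38.8, 88.0]
ft_force: [0.2, 0.5, -4.1]
finger_gap: 55.3
finger_force: 64.1
```

>>> {"method": "jog_arm", "body": {
  "deltas": [
    {"fingers": -1,"travel": [-9.2,-2.1,16.4],"dr": [-0.0009,-0.129,-0.0314]},
    {"fingers": -1,"travel": [0,0,0],"dr": [0,0,0]},
    {"fingers": -1,"travel": [0,0,0],"dr": [0,0,0]}
  ]
}}

```text
time: 7.28
tool_pos: [432.6, 95.2, 125.2]
tool_rot: [-179.9, 45.9, 90.2]
ft_force: [-0.3, -0.6, -3.4]
finger_gap: 55.1
finger_force: 64.2
```

```bash
python3 - <<'E'
from h import *
o=robot.get_obs(); print(o["time"],o["qpos"].round(1)); p,R=now(o); print(p.round(1),o["tool_rot"].round(1),o["ft_force"].round(1),o["torque"].round(2))
Rp=Rn.from_euler('xyz',[180,46.3,90],degrees=True)
plan(p,R,[(p-[0,0,22],Rp,3,-1)])
c=vision.camera("top"); s=vision.camera("side")
a=cv2.resize(c["frame"][170:270,210:330],None,fx=3.3,fy=3.3,interpolation=cv2.INTER_CUBIC)
b=cv2.resize(s["frame"][100:230,250:370],None,fx=3,fy=3,interpolation=cv2.INTER_CUBIC)
out=np.zeros((400,780,3),np.uint8); out[:a.shape[0],:a.shape[1]]=a; out[:390,410:770]=b; cv2.imwrite("pics/z4.png",out)
E
```

```text
7.275 [ 25.8  22.9 103.8 -41.1  80.4  42.8]
[432.6  95.2 125.2] [-179.9   45.9   90.2] [-0.3 -0.6 -3.4] [ 0.75 -0.03  0.  ]
# -> [432.6  95.2 103.2] rows 3
{"fingers":-1,"travel":[5.3, 0.0, 5.1],"dr":[0.0006, -0.0021, 0.0009]},
{"fingers":-1,"travel":[5.3, 0.0, 5.1],"dr":[0.0006, -0.0021, 0.0009]},
{"fingers":-1,"travel":[5.2, 0.0, 5.1],"dr":[0.0005, -0.0022, 0.0009]},
```

View pics/z4.png

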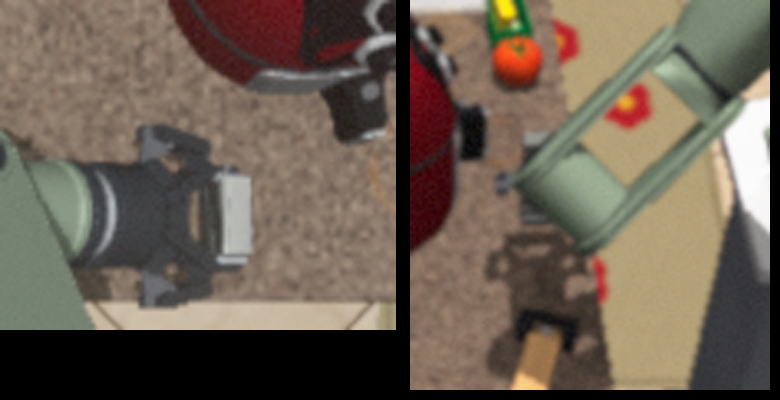

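The stone hangs upright with its top edge at about (235,215) in the top crop and its grooved face toward the gripper. The worktop below is bare and the fryer is clear, so I'm lowering.

>>> {"method": "jog_arm", "body": {
  "deltas": [
    {"fingers": -1,"travel": [7.2,0,7],"dr": [0.0006,-0.002,0.001]},
    {"fingers": -1,"travel": [7.2,0,7],"dr": [0.0006,-0.002,0.001]},
    {"fingers": -1,"travel": [5,0,4.9],"dr": [0.0006,-0.002,0.001]},
    {"fingers": -1,"travel": [3.6,0,3.5],"dr": [0,0,0]},
    {"fingers": -1,"travel": [1.4,0,1.4],"dr": [0,0,0]}
  ]
}}

```text
time: 8.0
tool_pos: [431.9, 94.1, 90.2]
tool_rot: [-179.8, 46.5, 90.2]
ft_force: [-0.1, 0.3, -3.6]
finger_gap: 55.3
finger_force: 64.3
```

>>> {"method": "jog_arm", "body": {
  "deltas": [
    {"fingers": -1,"travel": [0.7,0,0.7],"dr": [0,0,0]},
    {"fingers": -1,"travel": [0.7,0,0.7],"dr": [0,0,0]},
    {"fingers": -1,"travel": [0,0,0],"dr": [0,0,0]}
  ]
}}

```text
time: 8.38
tool_pos: [432.2, 94.2, 88.9]
tool_rot: [-179.9, 46.4, 90.1]
ft_force: [-0.7, 0.3, -4.3]
finger_gap: 55.5
finger_force: 64.3
```

```bash
python3 - <<'E'
from h import *
o=robot.get_obs(); p,R=now(o); print(o["time"],p.round(1),o["tool_rot"].round(2),o["ft_force"].round(1),o["torque"].round(2))
E
```

```text
8.375 [432.2  94.2  88.9] [-179.91   46.44   90.1 ] [-0.7  0.3 -4.3] [ 0.77  0.1  -0.03]
```

>>> {"method": "jog_arm", "body": {
  "deltas": [
    {"fingers": -1,"travel": [1.1,0,1],"dr": [0,0,0]},
    {"fingers": -1,"travel": [1.1,0,1],"dr": [0,0,0]},
    {"fingers": -1,"travel": [0.7,0,0.7],"dr": [0,0,0]},
    {"fingers": -1,"travel": [0,0,0],"dr": [0,0,0]}
  ]
}}

```text
time: 8.88
tool_pos: [432.0, 94.2, 84.7]
tool_rot: [-179.9, 46.5, 90.1]
ft_force: [-0.1, -1.1, -4.0]
finger_gap: 55.4
finger_force: 64.3
```

>>> {"method": "jog_arm", "body": {
  "deltas": [
    {"fingers": -1,"travel": [0.7,0,0.7],"dr": [0,0,0]},
    {"fingers": -1,"travel": [0,0,0],"dr": [0,0,0]}
  ]
}}

```text
time: 9.12
tool_pos: [432.0, 94.2, 83.7]
tool_rot: [-179.9, 46.5, 90.1]
ft_force: [-0.3, -0.6, -3.2]
finger_gap: 55.1
finger_force: 64.3
```

>>> {"method": "jog_arm", "body": {
  "deltas": [
    {"fingers": -1,"travel": [0.7,0,0.7],"dr": [0,0,0]},
    {"fingers": -1,"travel": [0,0,0],"dr": [0,0,0]}
  ]
}}

```text
time: 9.38
tool_pos: [432.0, 94.1, 82.8]
tool_rot: [-179.9, 46.5, 90.1]
ft_force: [0.6, -0.5, -2.8]
finger_gap: 55.7
finger_force: 64.3
```

>>> {"method": "jog_arm", "body": {
  "deltas": [
    {"fingers": -1,"travel": [0.5,0,0.5],"dr": [0,0,0]},
    {"fingers": -1,"travel": [0,0,0],"dr": [0,0,0]}
  ]
}}

```text
time: 9.62
tool_pos: [432.0, 94.1, 82.0]
tool_rot: [-179.9, 46.5, 90.1]
ft_force: [0.7, 0.2, -4.3]
finger_gap: 55.0
finger_force: 64.3
```

>>> {"method": "jog_arm", "body": {
  "deltas": [
    {"fingers": -1,"travel": [0.5,0,0.5],"dr": [0,0,0]},
    {"fingers": -1,"travel": [0,0,0],"dr": [0,0,0]}
  ]
}}

```text
time: 9.88
tool_pos: [432.0, 94.1, 81.3]
tool_rot: [-179.9, 46.5, 90.1]
ft_force: [-0.1, 0.4, -2.8]
finger_gap: 55.5
finger_force: 64.3
```

>>> {"method": "jog_arm", "body": {
  "deltas": [
    {"fingers": -1,"travel": [0.5,0,0.5],"dr": [0,0,0]},
    {"fingers": -1,"travel": [0,0,0],"dr": [0,0,0]}
  ]
}}

```text
time: 10.12
tool_pos: [432.1, 94.1, 80.8]
tool_rot: [-179.9, 46.5, 90.1]
ft_force: [-0.8, -0.4, -2.3]
finger_gap: 55.2
finger_force: 64.6
```

>>> {"method": "jog_arm", "body": {
  "deltas": [
    {"fingers": -1,"travel": [0.4,0,0.4],"dr": [0,0,0]},
    {"fingers": -1,"travel": [0,0,0],"dr": [0,0,0]}
  ]
}}

```text
time: 10.38
tool_pos: [432.1, 94.1, 80.8]
tool_rot: [-179.9, 46.5, 90.1]
ft_force: [-1.0, 0.4, 2.4]
finger_gap: 55.2
finger_force: 64.8
```

>>> {"method": "jog_arm", "body": {
  "deltas": [
    {"fingers": 0.36,"travel": [0,0,0],"dr": [0,0,0]},
    {"fingers": 0.4,"travel": [0,0,0],"dr": [0,0,0]},
    {"fingers": 0.45,"travel": [0,0,0],"dr": [0,0,0]},
    {"fingers": 0.6,"travel": [0,0,0],"dr": [0,0,0]},
    {"fingers": 1,"travel": [0,0,0],"dr": [0,0,0]}
  ]
}}

```text
time: 11.0
tool_pos: [432.1, 94.1, 80.1]
tool_rot: [-179.9, 46.5, 90.1]
ft_force: [-0.3, 0.2, -0.0]
finger_gap: 83.7
finger_force: 0.0
```

>>> {"method": "jog_arm", "body": {
  "deltas": [
    {"fingers": 1,"travel": [0,0,0],"dr": [0,0,0]},
    {"fingers": 1,"travel": [0,0,0],"dr": [0,0,0]}
  ]
}}

```text
time: 11.25
tool_pos: [432.1, 94.1, 80.1]
tool_rot: [-179.9, 46.5, 90.1]
ft_force: [-0.3, -0.9, -1.0]
finger_gap: 85.4
finger_force: 0.0
```

```bash
python3 - <<'E'
from h import *
o=robot.get_obs(); p,R=now(o); print(o["time"],p.round(1),o["tool_rot"].round(2),o["ft_force"].round(1),o["finger_gap"],"C est",(p+R.apply([1.82,.56,7])).round(1))
c=vision.camera("top"); s=vision.camera("side")
a=cv2.resize(c["frame"][190:260,235:315],None,fx=5,fy=5,interpolation=cv2.INTER_CUBIC)
b=cv2.resize(s["frame"][100:230,250:370],None,fx=3,fy=3,interpolation=cv2.INTER_CUBIC)
out=np.zeros((400,780,3),np.uint8); out[:a.shape[0],:a.shape[1]]=a; out[:390,410:770]=b; cv2.imwrite("pics/z5.png",out)
E
```

```text
11.25 [432.1  94.1  80.1] [-179.89   46.45   90.11] [-0.3 -0.9 -1. ] 85.44376675701969 C est [432.6  90.3  74. ]
```

View pics/z5.png

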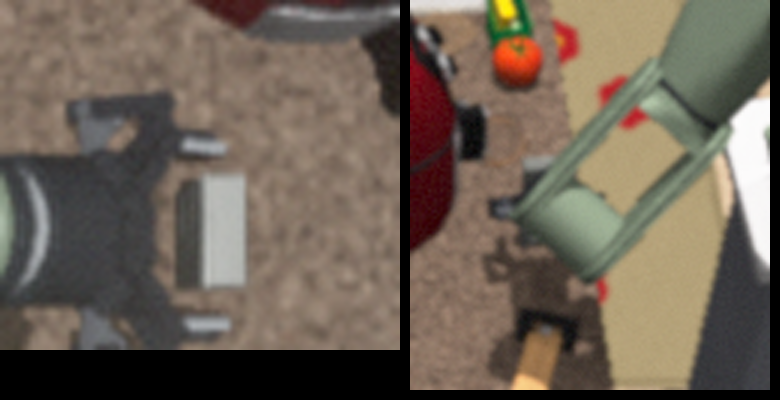

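The stone stands alone and upright, with its top face at about (224,230) in the crop. Both fingers, at (205,148) and (207,323), are clear. I'm retracting and swinging over to the other side.

```bash
python3 - <<'E'
from h import *
p,R=now(); p1=p-R.apply([0,0,120])
C=np.array([432.1,90.3,75]); RL=tool(90,45)
plan(p1,R,[([432.1,160,250],tool(90,-25),3,1),([432.1,90,285],tool(90,0),3,1),([432.1,10,230],tool(90,25),3,1),(C-110*RL.apply([0,0,1]),RL,2,1)],step=40,ang=9)
E
```

```text
# -> [432.1 160.  250. ] rows 3
{"fingers":1,"travel":[-25.9, -0.0, -14.9],"dr":[-0.0003, 0.1248, 0.0004]},
{"fingers":1,"travel":[-23.9, -0.0, -18.1],"dr":[-0.0003, 0.1248, 0.0004]},
{"fingers":1,"travel":[-21.4, -0.1, -20.9],"dr":[-0.0003, 0.1248, 0.0005]},
# -> [432.1  90.  285. ] rows 3
{"fingers":1,"travel":[-26.1, 0.0, -0.7],"dr":[0.0, 0.1455, -0.0]},
{"fingers":1,"travel":[-25.7, 0.0, -4.5],"dr":[0.0, 0.1454, -0.0]},
{"fingers":1,"travel":[-24.7, 0.0, -8.1],"dr":[0.0, 0.1455, -0.0]},
# -> [432.1  10.  230. ] rows 3
{"fingers":1,"travel":[-26.7, 0.0, 18.3],"dr":[0.0, 0.1454, -0.0]},
{"fingers":1,"travel":[-29.0, 0.0, 14.3],"dr":[0.0, 0.1455, -0.0]},
{"fingers":1,"travel":[-30.9, 0.0, 9.9],"dr":[0.0001, 0.1454, -0.0]},
# -> [432.1  12.5 152.8] rows 3
{"fingers":1,"travel":[-10.1, 0.0, 23.7],"dr":[-0.0, 0.1164, -0.0]},
{"fingers":1,"travel":[-12.8, 0.0, 22.3],"dr":[-0.0, 0.1163, -0.0]},
{"fingers":1,"travel":[-15.3, 0.0, 20.8],"dr":[-0.0, 0.1164, -0.0]},
```

>>> {"method": "jog_arm", "body": {
  "deltas": [
    {"fingers": 1,"travel": [0,0,-10],"dr": [0,0,0]},
    {"fingers": 1,"travel": [0,0,-20],"dr": [0,0,0]},
    {"fingers": 1,"travel": [0,0,-40],"dr": [0,0,0]},
    {"fingers": 1,"travel": [0,0,-50],"dr": [0,0,0]}
  ]
}}

```text
time: 11.85
tool_pos: [431.5, 181.7, 163.6]
tool_rot: [-179.8, 46.5, 90.2]
ft_force: [0.7, -0.3, 0.6]
finger_gap: 85.1
finger_force: 0.0
```

>>> {"method": "jog_arm", "body": {
  "deltas": [
    {"fingers": 1,"travel": [-26,0,-15],"dr": [0,0.125,0]},
    {"fingers": 1,"travel": [-24,0,-18],"dr": [0,0.125,0]},
    {"fingers": 1,"travel": [-21.5,0,-21],"dr": [0,0.125,0]},
    {"fingers": 1,"travel": [-26,0,-0.7],"dr": [0,0.145,0]},
    {"fingers": 1,"travel": [-25.7,0,-4.5],"dr": [0,0.145,0]}
  ]
}}

```text
time: 12.48
tool_pos: [432.5, 113.5, 275.7]
tool_rot: [179.9, 8.1, 90.2]
ft_force: [0.1, -0.2, -0.2]
finger_gap: 85.6
finger_force: 0.0
```

>>> {"method": "jog_arm", "body": {
  "deltas": [
    {"fingers": 1,"travel": [-24.7,0,-8],"dr": [0,0.145,0]},
    {"fingers": 1,"travel": [-26.7,0,18.3],"dr": [0,0.145,0]},
    {"fingers": 1,"travel": [-29,0,14.3],"dr": [0,0.145,0]},
    {"fingers": 1,"travel": [-31,0,10],"dr": [0,0.145,0]}
  ]
}}

```text
time: 12.98
tool_pos: [432.7, 8.9, 231.2]
tool_rot: [179.8, -25.1, 90.1]
ft_force: [0.9, 0.8, -0.5]
finger_gap: 85.3
finger_force: 0.0
```

>>> {"method": "jog_arm", "body": {
  "deltas": [
    {"fingers": 1,"travel": [-10,0,23.7],"dr": [0,0.116,0]},
    {"fingers": 1,"travel": [-12.8,0,22.3],"dr": [0,0.116,0]},
    {"fingers": 1,"travel": [-15.3,0,20.8],"dr": [0,0.116,0]},
    {"fingers": 1,"travel": [0,0,0],"dr": [0,0,0]},
    {"fingers": 1,"travel": [0,0,0],"dr": [0,0,0]}
  ]
}}

```text
time: 13.6
tool_pos: [432.8, 12.2, 154.0]
tool_rot: [180.0, -44.7, 90.1]
ft_force: [-0.0, 0.1, 0.3]
finger_gap: 85.7
finger_force: 0.0
```

```bash
python3 - <<'E'
from h import *
o=robot.get_obs(); p,R=now(o); print(o["time"],o["qpos"].round(1),p.round(1),o["tool_rot"].round(2))
c=vision.camera("top")
f=c["frame"].astype(int); g=f.max(2); sat=g-f.min(2)
m=((g>150)&(sat<25)).astype(np.uint8); r=np.zeros_like(m); r[195:255,255:300]=m[195:255,255:300]; rects(c,r,150,20)
C=np.array([432.1,90.3,75]); RL=tool(90,45)
plan(p,R,[(C-6*RL.apply([0,0,1]),RL,4,1)])
E
```

```text
13.6 [-34.5  14.  110.9  35.6  85.4 -47.4] [432.8  12.2 154. ] [179.99 -44.72  90.09]
uv [279.5 235.5] xy 434.4 89.7 size 17.7 55.1 ang 88.9
# -> [432.1  86.1  79.2] rows 4
{"fingers":1,"travel":[-0.0, -0.2, 26.3],"dr":[-0.0002, 0.0012, 0.0003]},
{"fingers":1,"travel":[-0.1, -0.1, 26.3],"dr":[-0.0002, 0.0012, 0.0003]},
{"fingers":1,"travel":[-0.1, -0.2, 26.3],"dr":[-0.0002, 0.0013, 0.0002]},
{"fingers":1,"travel":[-0.1, -0.2, 26.2],"dr":[-0.0002, 0.0012, 0.0003]},
```

>>> {"method": "jog_arm", "body": {
  "deltas": [
    {"fingers": 1,"travel": [0,-0.2,30],"dr": [0,0.001,0]},
    {"fingers": 1,"travel": [0,-0.2,30],"dr": [0,0.001,0]},
    {"fingers": 1,"travel": [-0.1,-0.2,25],"dr": [0,0.001,0]},
    {"fingers": 1,"travel": [-0.1,-0.1,15],"dr": [0,0.001,0]},
    {"fingers": 1,"travel": [0,0,5],"dr": [0,0,0]}
  ]
}}

```text
time: 14.28
tool_pos: [431.7, 86.8, 79.0]
tool_rot: [180.0, -45.0, 90.2]
ft_force: [0.2, 1.2, 0.7]
finger_gap: 85.3
finger_force: 0.0
```

>>> {"method": "jog_arm", "body": {
  "deltas": [
    {"fingers": 0.5,"travel": [0,0,0],"dr": [0,0,0]},
    {"fingers": 0.5,"travel": [0,0,0],"dr": [0,0,0]}
  ]
}}

```text
time: 14.52
tool_pos: [432.2, 85.5, 79.0]
tool_rot: [180.0, -45.0, 90.0]
ft_force: [-0.1, 0.1, -0.4]
finger_gap: 64.5
finger_force: 0.0
```

```bash
python3 - <<'E'
from h import *
o=robot.get_obs(); p,R=now(o); print(o["time"],p.round(1),o["tool_rot"].round(2),o["ft_force"].round(1),o["finger_gap"])
c=vision.camera("top")
save("pics/z6.png",c,235,315,190,260,7)
C=np.array([432.1,90.3,75]); RL=tool(90,45)
plan(p,R,[(C-6*RL.apply([0,0,1]),RL,1,.4)])
E
```

```text
14.525 [432.2  85.5  79. ] [179.97 -45.    90.02] [-0.1  0.1 -0.4] 64.4578081793109
# -> [432.1  86.1  79.2] rows 1
{"fingers":0.4,"travel":[0.6, -0.1, 0.2],"dr":[0.0002, -0.0, 0.0003]},
```

View pics/z6.png

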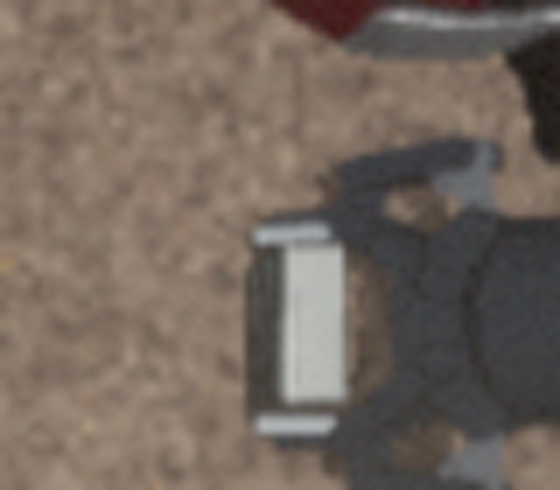

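The stone is still upright with its top at about (315,323). The fingers are at (290,235) and (297,425), evenly on either side, so I'm closing.

>>> {"method": "jog_arm", "body": {
  "deltas": [
    {"fingers": 0.4,"travel": [0,0,0],"dr": [0,0,0]},
    {"fingers": 0.35,"travel": [0,0,0],"dr": [0,0,0]},
    {"fingers": -1,"travel": [0,0,0],"dr": [0,0,0]},
    {"fingers": -1,"travel": [0,0,0],"dr": [0,0,0]},
    {"fingers": -1,"travel": [0,0,0],"dr": [0,0,0]}
  ]
}}

```text
time: 15.2
tool_pos: [431.8, 86.0, 78.7]
tool_rot: [-179.9, -45.0, 90.0]
ft_force: [0.8, -1.2, 4.2]
finger_gap: 55.5
finger_force: 63.2
```

```bash
python3 - <<'E'
from h import *
o=robot.get_obs(); p,R=now(o); print(o["time"],p.round(2),o["tool_rot"].round(2),o["ft_force"].round(1),o["finger_gap"],o["finger_force"])
# stone centre in tool frame (tool y = 0, y from first placing, z=75)
off=R.inv().apply(np.array([p[0],90.3,75])-p); off[1]=0; print("off",off.round(2))
# holder: at pickup stone TCP lateral & e position known via robot: stone centre there = TCP + R*off1, off1 lengthwise from contact at placing
Rp=Rn.from_euler('xyz',[-179.9,46.45,90.1],degrees=True); R0=Rn.from_euler('xyz',[-179.7,-43.7,70.5],degrees=True)
for z in (80.8,80.1):
    print("C0", (np.array([460.4,312.4,38.8])+R0.apply([1.82,0,7])).round(1), "contact centre z err",(z+Rp.apply([1.82,0,7])[2]-75).round(2))
# final orientation: stone up face = smooth
Rf=Rn.from_euler('z',-19.5,degrees=True)*Rn.from_rotvec(-np.radians(90)*R.apply([0,1,0]))*R
print(Rf.as_euler('xyz',degrees=True).round(2)); Rm=Rn.from_rotvec(0.5*(Rf*R.inv()).as_rotvec())*R
H=np.array([462.5,318.2,35]); T=lambda C,Rr:np.asarray(C,float)-Rr.apply(off)
p1=p+[0,0,60]
plan(p,R,[(p+[0,0,10],R,2,-1),(p1,R,2,-1),(T((445,200,170),Rm),Rm,6,-1),(T(H+[0,0,80],Rf),Rf,6,-1)])
E
```

```text
15.2 [431.78  85.97  78.65] [-179.95  -45.05   89.98] [ 0.8 -1.2  4.2] 55.49588076937765 63.158955574035645
off [0.47 0.   5.65]
C0 [462.4 318.2  35. ] contact centre z err -0.34
C0 [462.4 318.2  35. ] contact centre z err -1.04
[-179.95   44.95   70.55]
# -> [431.8  86.   88.7] rows 2
{"fingers":-1,"travel":[3.5, -0.0, -3.5],"dr":[0.0, 0.0, 0.0]},
{"fingers":-1,"travel":[3.6, -0.0, -3.6],"dr":[0.0, 0.0, 0.0]},
# -> [431.8  86.  138.7] rows 2
{"fingers":-1,"travel":[17.7, -0.0, -17.6],"dr":[0.0, 0.0, 0.0]},
{"fingers":-1,"travel":[17.7, -0.0, -17.7],"dr":[0.0, 0.0, 0.0]},
# -> [445.3 199.5 175.6] rows 6
{"fingers":-1,"travel":[17.7, 2.3, 9.0],"dr":[-0.0, -0.1295, 0.0315]},
{"fingers":-1,"travel":[18.8, 1.7, 6.7],"dr":[-0.0, -0.1295, 0.0315]},
{"fingers":-1,"travel":[19.5, 1.1, 4.2],"dr":[-0.0, -0.1295, 0.0315]},
{"fingers":-1,"travel":[20.0, 0.4, 1.6],"dr":[-0.0001, -0.1295, 0.0315]},
{"fingers":-1,"travel":[20.0, -0.2, -1.0],"dr":[-0.0, -0.1295, 0.0314]},
{"fingers":-1,"travel":[19.7, -0.9, -3.5],"dr":[-0.0001, -0.1295, 0.0315]},
# -> [463.7 321.6 119.3] rows 6
{"fingers":-1,"travel":[20.6, 0.3, 9.4],"dr":[-0.0, -0.1295, 0.0315]},
{"fingers":-1,"travel":[21.6, -0.4, 6.7],"dr":[-0.0, -0.1295, 0.0315]},
{"fingers":-1,"travel":[22.3, -1.1, 3.8],"dr":[-0.0, -0.1295, 0.0315]},
{"fingers":-1,"travel":[22.5, -1.8, 0.9],"dr":[-0.0001, -0.1295, 0.0314]},
{"fingers":-1,"travel":[22.4, -2.5, -2.0],"dr":[-0.0, -0.1295, 0.0315]},
{"fingers":-1,"travel":[21.8, -3.3, -4.9],"dr":[-0.0001, -0.1295, 0.0314]},
```

>>> {"method": "jog_arm", "body": {
  "deltas": [
    {"fingers": -1,"travel": [3.5,0,-3.5],"dr": [0,0,0]},
    {"fingers": -1,"travel": [3.6,0,-3.6],"dr": [0,0,0]},
    {"fingers": -1,"travel": [17.7,0,-17.7],"dr": [0,0,0]},
    {"fingers": -1,"travel": [17.7,0,-17.7],"dr": [0,0,0]}
  ]
}}

```text
time: 15.7
tool_pos: [430.6, 86.4, 138.6]
tool_rot: [-179.7, -45.1, 89.9]
ft_force: [0.5, -0.6, -3.8]
finger_gap: 55.2
finger_force: 64.2
```

```bash
python3 - <<'E'
from h import *
o=robot.get_obs(); print(o["time"],o["tool_pos"],o["tool_rot"],o["ft_force"].round(1))
c=vision.camera("top"); save("pics/z7.png",c,150,240,195,260,7)
f=c["frame"].astype(int); g=f.max(2)
for th in(60,75,90):
    m=(g<th).astype(np.uint8); r=np.zeros_like(m); r[200:252,158:232]=m[200:252,158:232]
    n,l,st,ce=cv2.connectedComponentsWithStats(r)
    for i in range(1,n):
        if st[i,4]<15: r[l==i]=0
    P=np.array([plane(c,q,34)[:2] for q in np.argwhere(r)[:,::-1]],np.float32)
    print(th,len(P),cv2.minAreaRect(P)); rects(c,r,34,10)
i0=cv2.imread("pics/top0.png")
E
```

```text
15.7 [430.55933085  86.42840632 138.58365435] [-179.72983517  -45.05070064   89.86186461] [ 0.5 -0.6 -3.8]
60 69 ((491.527099609375, 385.35369873046875), (27.65776252746582, 69.52645874023438), 53.00620651245117)
uv [170.1 215.7] xy 491.5 385.4 size 27.7 69.5 ang 53.0
75 297 ((464.81854248046875, 315.50311279296875), (168.97955322265625, 71.16973876953125), 71.35441589355469)
uv [219.2 235.6] xy 442.4 247.9 size 26.6 70.2 ang 71.6
uv [169.8 218.5] xy 486.5 379.8 size 33.7 71.2 ang 70.9
90 423 ((464.74505615234375, 315.27362060546875), (172.31336975097656, 74.67814636230469), 71.34481811523438)
uv [218.8 235.4] xy 441.7 248.5 size 31.1 73.6 ang 71.8
uv [170.  218.6] xy 486.5 379.8 size 36.3 74.7 ang 71.7
```

View pics/z7.png

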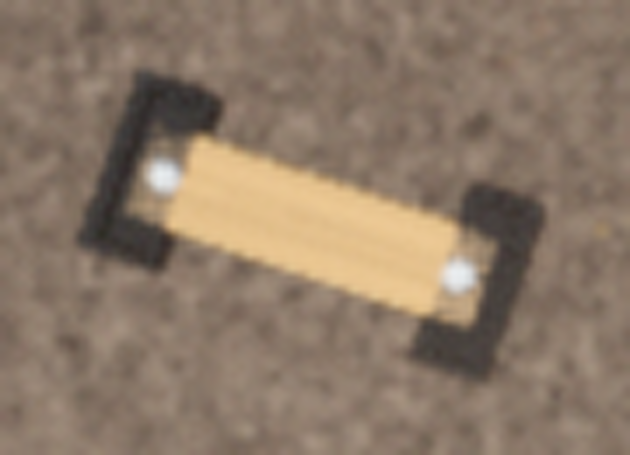

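The holder is empty. The bamboo bar runs between the screw heads at (163,176) and (458,275) in the crop, and the cups frame it at both ends. I'm measuring its centre and axis in the same camera.

```bash
python3 - <<'E'
from h import *
c=vision.camera("top"); f=c["frame"]; hsv=cv2.cvtColor(f,cv2.COLOR_BGR2HSV).astype(int)
b=np.array([2.3,-.5])
m=((hsv[...,1]>85)&(hsv[...,2]>150)&(hsv[...,0]<30)).astype(np.uint8); r=np.zeros_like(m); r[200:252,158:232]=m[200:252,158:232]
rects(c,r,24,40)
w=((hsv[...,1]<40)&(hsv[...,2]>150)).astype(float)*(hsv[...,2]-120); P=[]
for u0,v0 in((173.3,220.1),(215.4,234.3)):
    ys,xs=np.mgrid[int(v0)-4:int(v0)+5,int(u0)-4:int(u0)+5]; k=w[ys,xs]; uv=((xs*k).sum()/k.sum(),(ys*k).sum()/k.sum()); P.append(plane(c,uv,24)[:2]); print(uv,P[-1])
d=P[0]-P[1]; print("mid",(P[0]+P[1])/2,"minus bias",(P[0]+P[1])/2-b,"az",np.degrees(np.arctan2(d[1],d[0])),np.linalg.norm(d))
# cups: left/right end cups dark, dark pixels at top of walls
E
```

```text
uv [195.3 227.6] xy 462.8 312.1 size 126.8 41.6 ang 71.3
(np.float64(172.85164835164835), np.float64(219.8131868131868)) [484.46098634 376.40147642]
(np.float64(215.018018018018), np.float64(234.0047694753577)) [443.7911859  257.30116322]
mid [464.12608612 316.85131982] minus bias [461.82608612 317.35131982] az 71.14623771785415 125.85276028682608
```

```bash
python3 - <<'E'
from h import *
o=robot.get_obs(); p,R=now(o); print(o["time"],p.round(2),o["tool_rot"].round(2))
off=np.array([.47,0,5.65]); Rf=tool(71,-44.95)
Rm=Rn.from_rotvec(0.5*(Rf*R.inv()).as_rotvec())*R
H=np.array([462.2,317.7,35]); T=lambda C,Rr:np.asarray(C,float)-Rr.apply(off)
plan(p,R,[(T((445,200,170),Rm),Rm,6,-1),(T(H+[0,0,70],Rf),Rf,6,-1)])
E
```

```text
15.8 [432.69  85.64 140.12] [179.74 -44.93  90.22]
# -> [445.3 199.5 175.6] rows 6
{"fingers":-1,"travel":[17.6, 2.1, 9.2],"dr":[0.0003, -0.1295, 0.0307]},
{"fingers":-1,"travel":[18.7, 1.6, 6.9],"dr":[0.0003, -0.1294, 0.0307]},
{"fingers":-1,"travel":[19.5, 1.0, 4.4],"dr":[0.0003, -0.1295, 0.0307]},
{"fingers":-1,"travel":[19.9, 0.4, 1.8],"dr":[0.0003, -0.1294, 0.0307]},
{"fingers":-1,"travel":[20.0, -0.2, -0.8],"dr":[0.0003, -0.1295, 0.0308]},
{"fingers":-1,"travel":[19.6, -0.9, -3.3],"dr":[0.0003, -0.1294, 0.0307]},
# -> [463.4 321.2 109.3] rows 6
{"fingers":-1,"travel":[20.5, 0.4, 11.0],"dr":[0.0003, -0.1295, 0.0307]},
{"fingers":-1,"travel":[21.8, -0.3, 8.3],"dr":[0.0003, -0.1294, 0.0307]},
{"fingers":-1,"travel":[22.6, -0.9, 5.4],"dr":[0.0003, -0.1295, 0.0307]},
{"fingers":-1,"travel":[23.1, -1.6, 2.5],"dr":[0.0003, -0.1294, 0.0308]},
{"fingers":-1,"travel":[23.2, -2.4, -0.5],"dr":[0.0003, -0.1295, 0.0307]},
{"fingers":-1,"travel":[22.9, -3.0, -3.5],"dr":[0.0004, -0.1294, 0.0307]},
```

>>> {"method": "jog_arm", "body": {
  "deltas": [
    {"fingers": -1,"travel": [17.6,2.1,9.2],"dr": [0.0003,-0.1295,0.0307]},
    {"fingers": -1,"travel": [18.7,1.6,6.9],"dr": [0.0003,-0.1295,0.0307]},
    {"fingers": -1,"travel": [19.5,1,4.4],"dr": [0.0003,-0.1295,0.0307]},
    {"fingers": -1,"travel": [19.9,0.4,1.8],"dr": [0.0003,-0.1295,0.0307]},
    {"fingers": -1,"travel": [20,-0.2,-0.8],"dr": [0.0003,-0.1295,0.0307]}
  ]
}}

```text
time: 16.42
tool_pos: [440.8, 181.4, 167.3]
tool_rot: [-175.9, -7.3, 81.7]
ft_force: [-0.0, -0.2, -3.5]
finger_gap: 55.4
finger_force: 64.2
```

>>> {"method": "jog_arm", "body": {
  "deltas": [
    {"fingers": -1,"travel": [19.6,-0.9,-3.3],"dr": [0.0003,-0.1295,0.0307]},
    {"fingers": -1,"travel": [20.5,0.4,11],"dr": [0.0003,-0.1295,0.0307]},
    {"fingers": -1,"travel": [21.8,-0.3,8.3],"dr": [0.0003,-0.1295,0.0307]},
    {"fingers": -1,"travel": [22.6,-0.9,5.4],"dr": [0.0003,-0.1295,0.0307]},
    {"fingers": -1,"travel": [23.1,-1.6,2.5],"dr": [0.0003,-0.1295,0.0307]}
  ]
}}

```text
time: 17.05
tool_pos: [455.1, 281.9, 128.2]
tool_rot: [-177.1, 30.3, 75.3]
ft_force: [0.9, -0.2, -2.9]
finger_gap: 55.2
finger_force: 64.3
```

>>> {"method": "jog_arm", "body": {
  "deltas": [
    {"fingers": -1,"travel": [23.2,-2.4,-0.5],"dr": [0.0003,-0.1295,0.0307]},
    {"fingers": -1,"travel": [22.9,-3,-3.5],"dr": [0.0004,-0.1294,0.0307]},
    {"fingers": -1,"travel": [0,0,0],"dr": [0,0,0]},
    {"fingers": -1,"travel": [0,0,0],"dr": [0,0,0]}
  ]
}}

```text
time: 17.55
tool_pos: [461.4, 321.2, 106.6]
tool_rot: [-179.4, 45.0, 71.4]
ft_force: [0.7, 0.9, -3.0]
finger_gap: 55.4
finger_force: 64.2
```

```bash
cat > fin.py <<'E'
from h import *
import sys
o=robot.get_obs(); p,R=now(o); print(o["time"],o["qpos"].round(1),p.round(2),o["tool_rot"].round(2),o["ft_force"].round(1))
off=np.array([.47,0,5.65]); Rf=tool(71,-44.95); H=np.array([462.2,317.7,35+float(sys.argv[1])])
print("C",(p+R.apply(off)).round(2)); plan(p,R,[(H-Rf.apply(off),Rf,1,-1)],step=20)
E
python3 fin.py 18
```

```text
17.55 [ 37.5  44.6  70.1 -23.5 104.   58.7] [461.38 321.19 106.61] [-179.43   45.01   71.43] [ 0.7  0.9 -3. ]
C [460.16 317.73 102.29]
# -> [463.4 321.2  57.3] rows 3
{"fingers":-1,"travel":[11.8, 0.8, 11.5],"dr":[-0.0016, 0.0004, 0.0018]},
{"fingers":-1,"travel":[11.7, 0.7, 11.4],"dr":[-0.0015, 0.0004, 0.0018]},
{"fingers":-1,"travel":[11.8, 0.6, 11.5],"dr":[-0.0016, 0.0004, 0.0017]},
```

>>> {"method": "jog_arm", "body": {
  "deltas": [
    {"fingers": -1,"travel": [11.8,0.8,11.5],"dr": [-0.0016,0.0004,0.0018]},
    {"fingers": -1,"travel": [11.7,0.7,11.4],"dr": [-0.0016,0.0004,0.0018]},
    {"fingers": -1,"travel": [8,0.6,8],"dr": [-0.0016,0.0004,0.0018]},
    {"fingers": -1,"travel": [3.8,0,3.5],"dr": [0,0,0]},
    {"fingers": -1,"travel": [0,0,0],"dr": [0,0,0]}
  ]
}}

```text
time: 18.18
tool_pos: [463.9, 321.5, 58.2]
tool_rot: [179.9, 44.9, 70.9]
ft_force: [0.1, -0.4, -3.4]
finger_gap: 55.6
finger_force: 64.3
```

>>> {"method": "jog_arm", "body": {
  "deltas": [
    {"fingers": -1,"travel": [0,0,0],"dr": [0,0,0]}
  ]
}}

```text
time: 18.3
tool_pos: [464.4, 322.0, 59.1]
tool_rot: [179.8, 44.8, 70.8]
ft_force: [-0.3, 0.6, -3.5]
finger_gap: 55.3
finger_force: 64.3
```

```bash
python3 fin.py 11; python3 - <<'E'
from h import *
a=vision.camera("top"); b=vision.camera("side")
A=cv2.resize(a["frame"][185:265,140:240],None,fx=4,fy=4,interpolation=cv2.INTER_CUBIC)
B=cv2.resize(b["frame"][180:260,260:330],None,fx=5,fy=5,interpolation=cv2.INTER_CUBIC)
out=np.zeros((400,780,3),np.uint8); out[:320,:400]=A; out[:400,410:760]=B; cv2.imwrite("pics/z8.png",out)
E
```

```text
18.3 [ 37.5  48.3  69.9 -23.4 100.4  60.5] [464.44 321.96  59.09] [179.77  44.84  70.82] [-0.3  0.6 -3.5]
C [463.26 318.51  54.75]
# -> [463.4 321.2  50.3] rows 1
{"fingers":-1,"travel":[5.4, -0.8, 7.0],"dr":[0.0017, -0.002, -0.0022]},
```

View pics/z8.png

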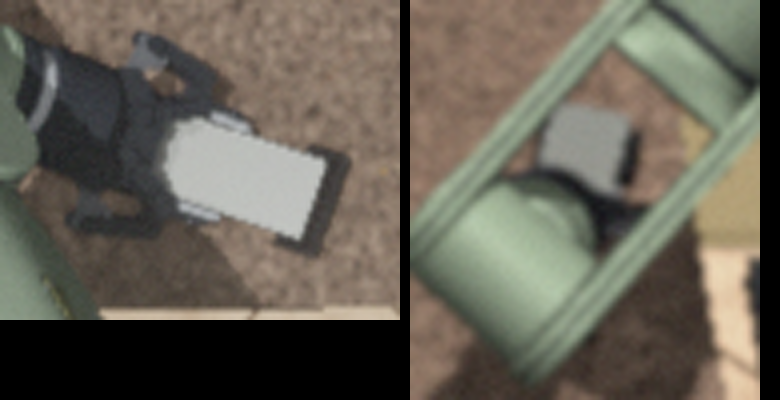

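The smooth face is up, and the stone's right end at about (310,195) lies over the right cup, aligned with it. I'm lowering a little and letting it settle.

>>> {"method": "jog_arm", "body": {
  "deltas": [
    {"fingers": -1,"travel": [2.8,-0.4,3.5],"dr": [0.0008,-0.001,-0.001]},
    {"fingers": -1,"travel": [2,-0.4,2.8],"dr": [0.0008,-0.001,-0.001]},
    {"fingers": -1,"travel": [0,0,0],"dr": [0,0,0]},
    {"fingers": -1,"travel": [0,0,0],"dr": [0,0,0]},
    {"fingers": -1,"travel": [0,0,0],"dr": [0,0,0]}
  ]
}}

```text
time: 19.02
tool_pos: [463.1, 321.0, 50.9]
tool_rot: [-180.0, 45.0, 71.0]
ft_force: [0.4, -0.4, -3.7]
finger_gap: 55.4
finger_force: 64.3
```

```bash
python3 fin.py 6
```

```text
19.025 [ 37.5  49.   70.1 -23.3  99.9  60.7] [463.15 321.04  50.93] [-179.99   44.98   71.  ] [ 0.4 -0.4 -3.7]
C [461.95 317.58  46.6 ]
# -> [463.4 321.2  45.3] rows 1
{"fingers":-1,"travel":[4.1, 0.2, 3.8],"dr":[-0.0002, 0.0005, 0.0001]},
```

>>> {"method": "jog_arm", "body": {
  "deltas": [
    {"fingers": -1,"travel": [1.4,0.2,1.3],"dr": [0,0,0]},
    {"fingers": -1,"travel": [1.4,0,1.3],"dr": [0,0,0]},
    {"fingers": -1,"travel": [1.3,0,1.2],"dr": [0,0,0]},
    {"fingers": -1,"travel": [0,0,0],"dr": [0,0,0]},
    {"fingers": -1,"travel": [0,0,0],"dr": [0,0,0]}
  ]
}}

```text
time: 19.65
tool_pos: [463.3, 321.1, 45.2]
tool_rot: [-180.0, 45.0, 71.0]
ft_force: [0.5, -0.2, -4.0]
finger_gap: 55.0
finger_force: 64.3
```

```bash
python3 fin.py 1
```

```text
19.65 [ 37.5  49.5  70.  -23.3  99.6  60.8] [463.32 321.14  45.22] [-179.98   44.99   71.02] [ 0.5 -0.2 -4. ]
C [462.13 317.68  40.9 ]
# -> [463.4 321.2  40.3] rows 1
{"fingers":-1,"travel":[3.5, 0.1, 3.4],"dr":[-0.0002, 0.0007, 0.0002]},
```

Now inside the walls with no contact force. I'm lowering slowly.

>>> {"method": "jog_arm", "body": {
  "deltas": [
    {"fingers": -1,"travel": [1.1,0,1.1],"dr": [0,0,0]},
    {"fingers": -1,"travel": [1.1,0,1.1],"dr": [0,0,0]},
    {"fingers": -1,"travel": [0,0,0],"dr": [0,0,0]}
  ]
}}

```text
time: 20.02
tool_pos: [463.2, 321.0, 41.9]
tool_rot: [-180.0, 45.0, 71.0]
ft_force: [-0.2, 0.7, -3.7]
finger_gap: 55.3
finger_force: 64.3
```

>>> {"method": "jog_arm", "body": {
  "deltas": [
    {"fingers": -1,"travel": [0.5,0,0.5],"dr": [0,0,0]},
    {"fingers": -1,"travel": [0,0,0],"dr": [0,0,0]}
  ]
}}

```text
time: 20.27
tool_pos: [463.3, 321.1, 41.4]
tool_rot: [-180.0, 45.0, 71.0]
ft_force: [0.1, -1.0, -3.1]
finger_gap: 55.3
finger_force: 64.3
```

>>> {"method": "jog_arm", "body": {
  "deltas": [
    {"fingers": -1,"travel": [0.5,0,0.5],"dr": [0,0,0]},
    {"fingers": -1,"travel": [0,0,0],"dr": [0,0,0]}
  ]
}}

```text
time: 20.52
tool_pos: [463.3, 321.1, 40.6]
tool_rot: [-180.0, 45.0, 71.0]
ft_force: [0.0, -0.2, -3.6]
finger_gap: 55.3
finger_force: 64.3
```

>>> {"method": "jog_arm", "body": {
  "deltas": [
    {"fingers": -1,"travel": [0.5,0,0.5],"dr": [0,0,0]},
    {"fingers": -1,"travel": [0,0,0],"dr": [0,0,0]}
  ]
}}

```text
time: 20.78
tool_pos: [463.4, 321.2, 40.2]
tool_rot: [-180.0, 45.0, 71.0]
ft_force: [-0.1, -0.3, -2.9]
finger_gap: 55.0
finger_force: 64.5
```

>>> {"method": "jog_arm", "body": {
  "deltas": [
    {"fingers": -1,"travel": [0.4,0,0.4],"dr": [0,0,0]},
    {"fingers": -1,"travel": [0,0,0],"dr": [0,0,0]}
  ]
}}

```text
time: 21.02
tool_pos: [463.3, 321.2, 40.0]
tool_rot: [180.0, 45.0, 71.0]
ft_force: [-0.4, -0.4, 0.7]
finger_gap: 55.2
finger_force: 64.8
```

>>> {"method": "jog_arm", "body": {
  "deltas": [
    {"fingers": -1,"travel": [0.3,0,0.3],"dr": [0,0,0]},
    {"fingers": -1,"travel": [0,0,0],"dr": [0,0,0]}
  ]
}}

```text
time: 21.28
tool_pos: [463.3, 321.2, 40.0]
tool_rot: [180.0, 45.0, 71.0]
ft_force: [-1.2, 0.3, 4.3]
finger_gap: 55.2
finger_force: 65.0
```

```bash
python3 - <<'E'
from h import *
o=robot.get_obs();print(o["ft_force"].round(1),o["torque"].round(2),o["tool_pos"].round(2),o["tool_rot"].round(2))
E
```

```text
[-1.2  0.3  4.3] [-0.04  0.09 -0.14] [463.34 321.18  40.01] [179.99  45.03  70.97]
```

>>> {"method": "jog_arm", "body": {
  "deltas": [
    {"fingers": 0.36,"travel": [0,0,0],"dr": [0,0,0]},
    {"fingers": 0.42,"travel": [0,0,0],"dr": [0,0,0]},
    {"fingers": 1,"travel": [0,0,0],"dr": [0,0,0]},
    {"fingers": 1,"travel": [0,0,0],"dr": [0,0,0]},
    {"fingers": 1,"travel": [0,0,0],"dr": [0,0,0]}
  ]
}}

```text
time: 21.9
tool_pos: [463.3, 321.1, 38.9]
tool_rot: [-180.0, 45.0, 71.0]
ft_force: [-0.0, -0.3, -0.8]
finger_gap: 85.3
finger_force: 0.0
```

>>> {"method": "jog_arm", "body": {
  "deltas": [
    {"fingers": 1,"travel": [0,0,-10],"dr": [0,0,0]},
    {"fingers": 1,"travel": [0,0,-30],"dr": [0,0,0]},
    {"fingers": 1,"travel": [0,0,-50],"dr": [0,0,0]},
    {"fingers": 1,"travel": [0,0,-50],"dr": [0,0,0]},
    {"fingers": 1,"travel": [0,0,0],"dr": [0,0,0]}
  ]
}}

```text
time: 22.52
tool_pos: [497.7, 418.6, 142.7]
tool_rot: [179.6, 44.4, 70.8]
ft_force: [0.2, -0.3, -0.4]
finger_gap: 85.4
finger_force: 0.0
```

```bash
python3 - <<'E'
from h import *
o=robot.get_obs();print(o["time"],o["tool_pos"].round(1),o["ft_force"].round(1))
a=vision.camera("top"); b=vision.camera("side")
A=cv2.resize(a["frame"][185:265,140:240],None,fx=4,fy=4,interpolation=cv2.INTER_CUBIC)
B=cv2.resize(b["frame"][180:260,260:330],None,fx=5,fy=5,interpolation=cv2.INTER_CUBIC)
out=np.zeros((400,780,3),np.uint8); out[:320,:400]=A; out[:400,410:760]=B; cv2.imwrite("pics/z9.png",out)
E
```

```text
22.525 [497.7 418.6 142.7] [ 0.2 -0.3 -0.4]
```

View pics/z9.png

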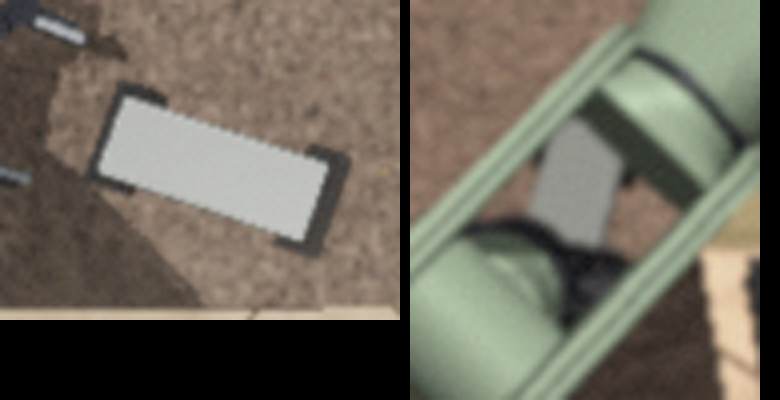

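The stone lies smooth side up inside both cups, with its corners at about (125,95) and (305,240) matching the starting view, and the gripper is clear. I'm handing in the job.

>>> {"method": "jog_arm", "body": {
  "deltas": [
    {"fingers": 1,"travel": [0,0,-20],"dr": [0,0,0]},
    {"fingers": 1,"travel": [0,0,0],"dr": [0,0,0]},
    {"fingers": 1,"travel": [0,0,0],"dr": [0,0,0]}
  ]
}}

```text
time: 23.0
tool_pos: [499.6, 427.0, 150.8]
tool_rot: [-179.9, 45.1, 71.1]
ft_force: [-0.6, 0.2, 0.1]
finger_gap: 85.4
finger_force: 0.0
```

```bash
python3 -c "
from h import *
c=vision.camera('top');f=c['frame'].astype(int);g=f.max(2)
m=((g>110)&(g-f.min(2)<25)).astype(np.uint8);r=np.zeros_like(m);r[200:252,160:232]=m[200:252,160:232];rects(c,r,46)
print(robot.job_done())"
```

```text
uv [192.8 226.6] xy 463.9 317.9 size 151.5 61.2 ang 72.1
the job is handed in; nothing more can be done
None
```

The whetstone is turned over and seated back in the holder, smooth face up and released, and the job was handed in at about 23 s; the verdict was not shown to me.

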